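# Seat a tube carousel on its three-stud drive

### The job

The tube carousel on the mixer drive is still riding on top of the drive's three hidden studs: without gripping it or lifting it off its spindle, push its upright posts round until its stud holes line up and it drops fully home, lying flat on the drive. Stop once it has dropped and never press on it with more than about 30 N, as the studs bend easily. Then slide the keeper all the way in over its rim, and leave the things round the drive where they are.

Things in the scene. Friction and masses are not known exactly. Their poses are not given: they have to be found in the camera images.
- carousel: Loose round aluminium disc, 150 mm diameter, 10 mm thick, about 0.4 kg, lying level round the drive's upright spindle in a bore of 18.5 mm. Origin: centre of the underside; z up. It carries three upright posts. At the start its underside lies 14 mm above the drive's seat, on the tips of three fixed studs; when its holes meet the studs it drops these 14 mm by its own weight.
- carousel_top (a point): Centre of the carousel's top face. The three stud holes go right through: 11 mm diameter, 46 mm from the centre, at 0, 120 and 240 degrees from the disc's x axis, midway between the posts. The eighteen 9 mm holes near the rim are only for tubes. Once home the disc can be turned no more than a few degrees.
- post_a (a point): Centre, half-way up, of one upright steel post on the carousel: 10 mm diameter, 40 mm tall above the disc's top face, 46 mm from the disc's centre, at 60 degrees from the disc's x axis. A few newtons against its side turn the disc round the spindle.
- post_b (a point): The same for the second post, at 180 degrees from the disc's x axis.
- post_c (a point): The same for the third post, at 300 degrees from the disc's x axis.
- drive_axis (a point): Point on the spindle's axis at the height of the seat (53 mm above the worktop), where the carousel's underside lies when home. The drive: a fixed round white housing of 86 mm radius, 45 mm high, with a keeper block that reaches 158 mm from the axis on its -y side (the robot's right). This point's -y axis points from spindle to keeper; it says nothing of the studs' angle.
- spindle_tip (a point): Top of the upright spindle (16 mm diameter, ends 100 mm above the worktop). Round it stand three fixed studs, 8 mm thick, 14 mm tall above the seat, tips tapered to 5 mm, 46 mm from the axis, 120 degrees apart. Their angle is unknown and hidden by the carousel; they do not turn. Any of the three matches will do: at most 120 degrees of turning either way finds one.
- keeper_peg (a point): Centre, half-way up, of the upright black peg on the keeper, by which it is pushed: 12 mm diameter, 30 mm tall, standing on the strip 71 mm above the worktop, 116 mm from the spindle's axis when the keeper reads 0. Pushing its outer side towards the spindle closes the keeper.
- keeper_tip (a point): Middle of the end of the keeper's tongue, a steel strip 26 mm wide and 6 mm thick, whose underside lies 2 mm above the top face of the carousel when this is home. It ends 82 mm from the axis at keeper 0 and 60 mm at 0.022. While the carousel is not home it cannot close: it butts against the rim.
- keeper (a joint): Travel of the keeper in m: 0 to 0.004 (drawn back) at the start, 0.022 fully in. It slides level, straight towards the spindle, against about 1.5 N of friction and stays where it is left.
- stopper_left: Bystander: a brown rubber stopper, 30 mm wide, 26 mm tall, on the worktop left of the drive. Origin at the centre of its underside.
- stopper_right: Bystander: a brown rubber stopper, 30 mm wide, 26 mm tall, on the worktop right of the drive and behind it. Origin at the centre of its underside.
- marker: Bystander: a marker pen, 134 mm long, 16 mm thick, lying on the worktop behind the drive. Origin at its underside, half-way along.
- timer: Bystander: a square white timer, 66 mm wide, 20 mm tall, on the worktop left of the drive. Origin at the centre of its underside.
- pot: Bystander: a sample pot with a screw lid, 48 mm wide, 56 mm tall, on the worktop right of the drive and in front of it. Origin at the centre of its underside.

How it is judged:
By the outcome, as a careful person would: the job done as asked, in the order asked, and still so for the second after the job is handed in, with the robot touching nothing.
It also fails if it takes over 45 s, if anything falls off the work surface, if the arm or the gripper's body presses on something with over 40 N, if the wrist force passes 120 N, or if a joint passes its speed limit or range.

### The arm

A 6-joint arm with a two-finger parallel gripper is mounted at the origin on a cart in front of the work surface, level with it; the furniture and walls round the work are solid. World frame = base frame: x ahead of the robot, y to its left, z up, the work surface at z = 0. Lengths are in m, angles in rad, forces in N, time in s.
With the tool pointing down it reaches from about 0.275 to 0.825 m from the base axis. Payload 5.2 kg.
Tool frame: the origin (TCP) lies on the centre line of the jaws, within the pads' length; the fingertips stand 17 mm ahead of it and the grasp point (between the pads) lies 2 mm behind it (env.tip_reach is the distance from the TCP to the fingertips, in m); z points along the fingers, y is the direction in which the jaws open and shut (so a half turn about z gives the same grasp; the last joint's range is limited). The gripper opens to 93 mm and grips with 3 to 60 N. Pads are 15 mm wide; open, the fingers measure 128 mm over their backs; the gripper's body (75 mm by 188 mm) begins 65 mm behind the grasp point.
Start: joints at [-1.494, 0.259, 1.535, -0, 1.348, -0.203], TCP at [0.152, -0.529, 0.236] pointing down, gripper open.
Joint ranges: [-3.14, 3.14], [-0.91, 2.08], [0.19, 2.58], [-1.22, 4.36], [0.22, 2.71], [-3.12, 3.12]. Speed limits (rad/s): [2.57, 2.57, 3.14, 3.14, 3.14, 3.14].

### API

Orientations are given as a unit quaternion [x, y, z, w].
In Python, from workcell import env, viewer gives the robot as it stands.
- The arm moves only by the tool arm_command, never from a script. Its argument "deltas" is a list of rows, each an object with "translation": the shift along the tool's x, y, z scaled (see below), a list of three; "roll": the turn about the tool's z scaled (see below); "jaw": the gripper's target within -1 to 1 (fully open at 1, half-way at 0, shut at -1). A call has 1 to 10 rows; each row is the pose to reach, as a shift and turn from the pose commanded when the call began, along the tool's axes at that moment; what a row does not reach only later rows make up. The controller multiplies each number of a shift by 40 cm and each number of a turn by 30 degrees. A row lasts 1/12 s, in which the tool goes at most 41.7 mm and 7.16 degrees, less where a joint would pass 70% of its speed; a pose out of reach is approached as far as the arm can. A call with a number of a shift or a turn outside -1 to 1 is refused whole. A call with a gripper value outside its range is refused whole. The fingers move at their own pace and stop on an object; "force" is the grip in N (left out, the last holds). Time passes only in rows, so rows that repeat a pose let the fingers close. It gives the time, the measured TCP pose, the force and the opening at its end, in the units of the state.
- env.get_obs(): the state, without advancing time (a new reading comes with each control period).
- viewer.capture(name): name is "scene" or "top" or "wrist"; returns (picture, depth): 400x640x3 uint8, blue, green, red; 400x640 float32, m along the optical axis (not along the pixel's ray), 0 where there is no reading.
- viewer.camera_info(name): a dict with "fx", "fy", "cx", "cy" (pixels), "R" (3x3) and "t" (3): a world point X has camera coordinates R X + t. Camera axes: x right, y down, z forward; pixel columns grow to the right and rows downward; lengths in m; the calibration is good to about 2 mm. A picture is of the moment at which its call begins: read the wrist's pose just before it. camera_info takes no time and is no camera call; for the wrist camera it gives the pose at the moment of the call.
- env.hand_in(): hands the job in, once; it reports no verdict.
The state is a dict: "clock": time; "q": joint angles; "qd": joint speeds; "joint_torque": joint torques, N m; "tool_pos": TCP position; "eef_rot": TCP orientation; "contact_force": force on the tool from outside, world axes, zero at the start; "moment": the same for the moment, N m; "width": finger opening in m.
Only numpy, scipy, OpenCV 4.12 (cv2) and the standard library are available. Lean on these libraries where they do the work, as an engineer would, in place of code of your own. Each camera call takes 0.05 s, during which the arm holds its last target.

## Working session

There is one attempt and no reset: what is moved stays moved. The work goes in short steps, Python scripts to look and compute and a tool call to move; the robot and the scene stay as the last step left them, time stands still between calls to the robot, and variables do not carry over. Pictures are saved under pics/ and viewed, and the job is handed in when it is done.

Besides the shell and the picture viewer there is one more tool, called after "Call:" as name(argument=value, ...), one argument or row to a line, values as JSON. arm_command: Moves the arm, as the interface text tells. Shifts and turns lie within -1 to 1; 1 stands for 40 cm of shift or 30 degrees of turn. Its arguments: {"type":"object","properties":{"deltas":{"type":"array","items":{"type":"object","properties":{"translation":{"type":"array","items":{"type":"number"}},"roll":{"type":"number"},"jaw":{"type":"number"}}}},"force":{"type":"number"}},"required":["deltas"]}

```bash
ls; mkdir -p pics; cat > h.py <<'E'
import numpy as np, cv2
from workcell import env, viewer
from scipy.spatial.transform import Rotation as Rot
def ray(info,u,v,z):
    R=np.array(info["R"]);t=np.array(info["t"])
    d=R.T@np.array([(u-info["cx"])/info["fx"],(v-info["cy"])/info["fy"],1.]);c=-R.T@t
    return c+d*(z-c[2])/d[2]
def cloud(info,dep):
    v,u=np.mgrid[:dep.shape[0],:dep.shape[1]]
    P=np.stack([(u-info["cx"])/info["fx"]*dep,(v-info["cy"])/info["fy"]*dep,dep],-1)
    return (P-np.array(info["t"]))@np.array(info["R"])
E
python3 - <<'E'
from h import *
for n in ["scene","top"]:
    i=viewer.camera_info(n);p,d=viewer.capture(n)
    cv2.imwrite(f"pics/{n}0.png",p);np.savez(f"{n}0.npz",p=p,d=d,**i)
    print(n,i)
print(env.get_obs())
E
```

```text
pics
scene {'fx': 471.39555259988884, 'fy': 471.39555259988884, 'cx': 310.8024226088256, 'cy': 198.60807243833858, 'R': array([[-0.65964458, -0.75139959, -0.01636085],
       [-0.52586234,  0.47698221, -0.70424198],
       [ 0.53697098, -0.45594585, -0.70977148]]), 't': array([0.39349288, 0.3703058 , 0.64529923])}
top {'fx': 406.4103804244448, 'fy': 406.4103804244448, 'cx': 320.18443887467805, 'cy': 199.86423673025212, 'R': array([[-9.51247910e-04, -9.99953025e-01, -9.64590260e-03],
       [-9.98482777e-01,  1.48083285e-03, -5.50449922e-02],
       [ 5.50566904e-02,  9.57890618e-03, -9.98437282e-01]]), 't': array([0.03107681, 0.5735981 , 0.91130177])}
{'clock': 0.1, 'q': array([-1.49380593e+00,  2.59241182e-01,  1.53594839e+00, -3.52765120e-05,
        1.34799125e+00, -2.02760143e-01]), 'qd': array([ 0.00034627, -0.00278125, -0.00152404, -0.00132578, -0.00148343,
        0.00208765]), 'joint_torque': array([ 1.08590688e-03, -4.38212478e+01, -2.84645480e+01,  7.18717184e-02,
        3.61290271e-02, -4.95167308e-05]), 'tool_pos': array([ 0.15185995, -0.52814761,  0.23492653]), 'eef_rot': array([ 9.90232536e-01,  1.39423433e-01,  3.27375901e-05, -7.93591962e-04]), 'contact_force': array([0.0304173 , 0.44811685, 0.85240662]), 'moment': array([ 0.06550153,  0.0180447 , -0.00372218]), 'width': 0.09278342301618045}
```

View pics/scene0.png

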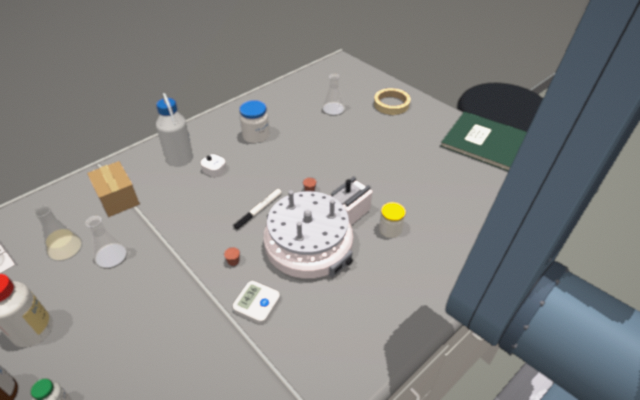

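View pics/top0.png

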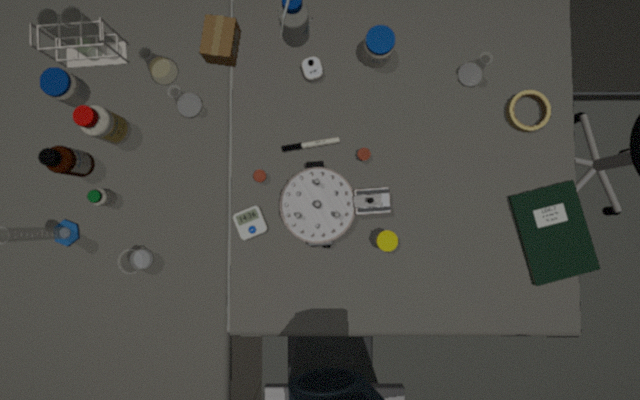

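The scene view shows the carousel around (308,222) with three posts, and the keeper to its right. In the top view the disc is near (317,205) and the peg near (370,200). Next I'll zoom in.

```bash
python3 - <<'E'
from h import *
f=np.load("top0.npz");p,d=f["p"],f["d"];i={k:f[k] for k in["fx","fy","cx","cy","R","t"]}
c=p[150:260,225:410]; cv2.imwrite("pics/top0z.png",cv2.resize(c,None,fx=4,fy=4,interpolation=cv2.INTER_CUBIC))
for n,(u,v) in dict(disc=(317,205),pegtop=(370,200),pot=(387,241),timer=(250,223),sl=(260,176),sr=(364,155)).items():
    print(n,d[v,u],cloud(i,d)[v,u])
print(ray(i,317,205,.1))
C=cloud(i,d)
# tall things: height>0.085
m=(C[...,2]>.085)&(C[...,2]<.14)&(d>0)&(abs(C[...,0]-.57)<.2)&(abs(C[...,1])<.22)
n,l,s,ce=cv2.connectedComponentsWithStats(m.astype(np.uint8))
for k in range(1,n):
    q=C[l==k]; print(s[k],ce[k],q.mean(0),q[:,2].max())
f=np.load("scene0.npz");p=f["p"]
cv2.imwrite("pics/scene0z.png",cv2.resize(p[165:285,220:410],None,fx=4,fy=4,interpolation=cv2.INTER_CUBIC))
E
```

```text
disc 0.8456569 [0.55847924 0.03623882 0.09689146]
pegtop 0.84155285 [ 0.56853842 -0.07358985  0.10050291]
pot 0.88070834 [ 0.4819276  -0.11472042  0.05611557]
timer 0.9250378 [0.52108578 0.19017604 0.01680116]
sl 0.91982114 [0.62728555 0.16643551 0.02765438]
sr 0.92352426 [ 0.67513012 -0.06936945  0.02432146]
[0.55834717 0.03618458 0.1       ]
[315 178   5   7  25] [316.72 180.92] [0.60736455 0.03654191 0.11065324] 0.11991147420721972
[368 197   6   6  29] [370.5862069  199.55172414] [ 0.56955385 -0.07498954  0.09886987] 0.10296511785098159
[314 200   7   8  43] [317.06976744 203.27906977] [0.56203325 0.03608155 0.09751888] 0.1016717943825535
[296 212   5   5  22] [297.95454545 214.27272727] [0.53891249 0.07477503 0.11342854] 0.12028273141333695
[334 212   6   5  19] [336.52631579 213.68421053] [ 0.54001368 -0.00379425  0.11385437] 0.11801131637271478
```

View pics/top0z.png

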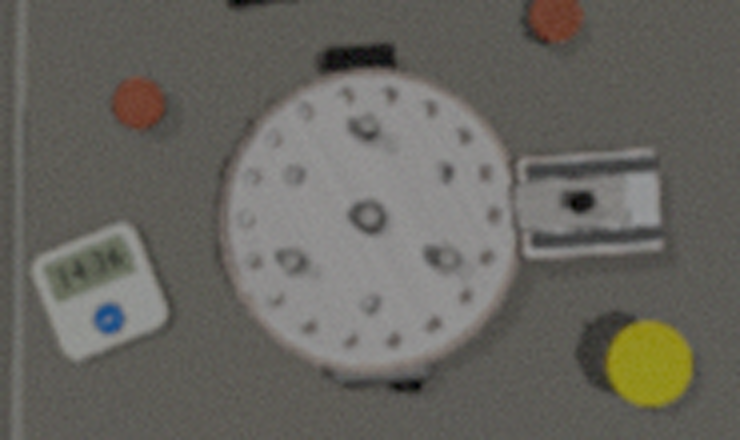

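View pics/scene0z.png

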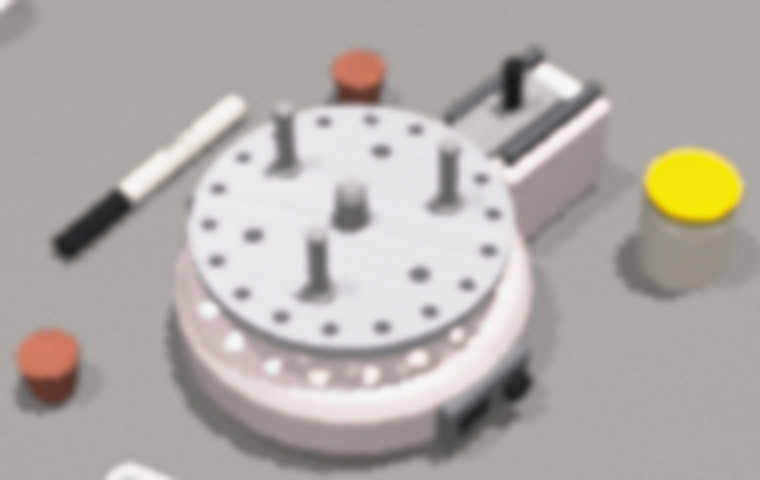

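Top view at 4x: posts stand at about 1°, 121° and 241° round the spindle. The post centroid puts the axis at about (0.562, 0.036), with post radius 45 mm and the peg at 111 mm, which agree with the given sizes. My plan is to straddle the spindle with the jaws about 76 mm open, so the fingers pass between the posts, then push with pure roll about the axis.

Call:
arm_command(
  deltas=[
    {"translation":[0.687,-0.536,0],"roll":0.5,"jaw":0.634},
    {"translation":[0.687,-0.536,0],"roll":0.5,"jaw":0.634},
    {"translation":[0.687,-0.536,0],"roll":0.5,"jaw":0.634},
    {"translation":[0.687,-0.536,0],"roll":0.5,"jaw":0.634},
    {"translation":[0.687,-0.536,0],"roll":0.5,"jaw":0.634},
    {"translation":[0.687,-0.536,0],"roll":0.5,"jaw":0.634},
    {"translation":[0.687,-0.536,0],"roll":0.5,"jaw":0.634},
    {"translation":[0.687,-0.536,0],"roll":0.5,"jaw":0.634},
    {"translation":[0.687,-0.536,0],"roll":0.5,"jaw":0.634},
    {"translation":[0.687,-0.536,0],"roll":0.5,"jaw":0.634},
  ],
)

```text
clock: 0.93
tool_pos: [0.3581, -0.2434, 0.2355]
eef_rot: [1.0, 0.011, 0.0, -0.001]
contact_force: [0.3, -0.3, 0.5]
width: 0.076
```

```bash
cat >> h.py <<'E'
def st():
    o=env.get_obs();M=Rot.from_quat(o["eef_rot"]).as_matrix()
    print("t",round(o["clock"],2),"pos",o["tool_pos"].round(4),"alpha",np.degrees(np.arctan2(M[1,0],M[0,0])).round(2),"q6",o["q"][5].round(2),"F",np.round(o["contact_force"],1),"M",np.round(o["moment"],2),"w",round(float(o["width"]),4))
    return o,M
def to(x,y,z):
    o,M=st(); print("delta units",(M.T@(np.array([x,y,z])-o["tool_pos"])/0.4).round(4))
E
python3 - <<'E'
from h import *
to(.562,.036,.236)
E
```

```text
t 0.93 pos [ 0.3581 -0.2434  0.2355] alpha 1.3 q6 0.69 F [ 0.3 -0.3  0.5] M [-0.    0.01 -0.  ] w 0.076
delta units [ 5.254e-01 -6.866e-01 -1.000e-04]
```

Call:
arm_command(
  deltas=[
    {"translation":[0.525,-0.687,0],"roll":0,"jaw":0.634},
    {"translation":[0.525,-0.687,0],"roll":0,"jaw":0.634},
    {"translation":[0.525,-0.687,0],"roll":0,"jaw":0.634},
    {"translation":[0.525,-0.687,0],"roll":0,"jaw":0.634},
    {"translation":[0.525,-0.687,0],"roll":0,"jaw":0.634},
    {"translation":[0.525,-0.687,0],"roll":0,"jaw":0.634},
    {"translation":[0.525,-0.687,0],"roll":0,"jaw":0.634},
    {"translation":[0.525,-0.687,0],"roll":0,"jaw":0.634},
    {"translation":[0.525,-0.687,0],"roll":0,"jaw":0.634},
    {"translation":[0.525,-0.687,0],"roll":0,"jaw":0.634},
  ],
)

```text
clock: 1.77
tool_pos: [0.5631, 0.0334, 0.2347]
eef_rot: [1.0, 0.011, -0.0, -0.0]
contact_force: [-0.3, -0.2, 0.2]
width: 0.0761
```

```bash
python3 - <<'E'
from h import *
st()
i=viewer.camera_info("wrist");p,d=viewer.capture("wrist")
cv2.imwrite("pics/w1.png",p);np.savez("w1.npz",p=p,d=d,**i);print(i)
E
```

```text
t 1.77 pos [0.5631 0.0334 0.2347] alpha 1.22 q6 1.41 F [-0.3 -0.2  0.2] M [-0.01  0.01 -0.  ] w 0.0761
{'fx': 333.82206782233715, 'fy': 333.82206782233715, 'cx': 321.9336532608058, 'cy': 204.7245805654543, 'R': array([[ 2.06798128e-02, -9.99786144e-01, -1.04233520e-04],
       [-9.68432545e-01, -2.00571917e-02,  2.48467532e-01],
       [-2.48416486e-01, -5.03731891e-03, -9.68640219e-01]]), 't': array([0.02196498, 0.51809903, 0.52949639])}
```

View pics/w1.png

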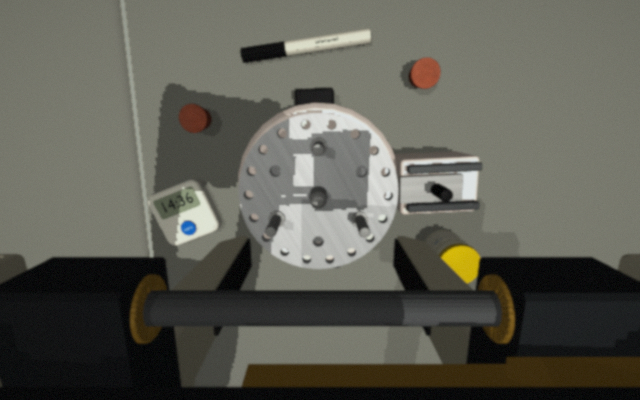

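The wrist view shows the disc centred near (318,187), spindle (318,197), posts at (318,148), (272,225) and (364,225), and the peg near (440,190). Next I'll refine the axis and the peg.

```bash
python3 - <<'E'
from h import *
f=np.load("w1.npz");p,d=f["p"],f["d"];i={k:f[k] for k in["fx","fy","cx","cy","R","t"]}
C=cloud(i,d)
z=C[...,2]
def blobs(lo,hi):
    m=(z>lo)&(z<hi)&(d>0)&(np.hypot(C[...,0]-.562,C[...,1]-.036)<.13)
    n,l,s,ce=cv2.connectedComponentsWithStats(m.astype(np.uint8))
    for k in range(1,n):
        if s[k][4]<6: continue
        q=C[l==k]; print(lo,s[k][4],ce[k].round(1),q.mean(0).round(4),((q.min(0)+q.max(0))/2).round(4), q[:,2].max().round(4))
blobs(.113,.122);blobs(.096,.105)
m=(abs(z-.077)<.006)&(np.hypot(C[...,0]-.562,C[...,1]-.036)<.09)
q=C[m];print(np.median(q[:,2]))
cs,_=cv2.findContours(m.astype(np.uint8),cv2.RETR_EXTERNAL,cv2.CHAIN_APPROX_NONE)
c=max(cs,key=len)[:,0]
P=np.array([ray(i,u,v,.077) for u,v in c])
# circle fit
A=np.c_[2*P[:,:2],np.ones(len(P))];b=(P[:,:2]**2).sum(1);s=np.linalg.lstsq(A,b,rcond=None)[0];print("disc circle",s[:2],np.sqrt(s[2]+s[0]**2+s[1]**2))
cv2.imwrite("pics/w1z.png",cv2.resize(p[90:280,230:490],None,fx=3,fy=3,interpolation=cv2.INTER_CUBIC))
E
```

```text
0.113 120 [317.2 149.3] [0.6096 0.0383 0.1171] [0.6096 0.0385 0.117 ] 0.1194
0.113 114 [270.1 230.8] [0.5406 0.0769 0.1167] [0.5403 0.0769 0.1159] 0.1188
0.113 110 [363.7 231.3] [ 0.5418 -0.0021  0.1167] [ 0.5413 -0.0022  0.1157] 0.1182
0.096 160 [444.8 194.3] [ 0.5716 -0.0731  0.1006] [ 0.5713 -0.074   0.0999] 0.1031
0.096 205 [317.4 199.7] [0.5642 0.0376 0.0992] [0.564  0.0375 0.0989] 0.1016
0.096 37 [273.8 221.9] [0.5434 0.0761 0.1002] [0.5421 0.077  0.1005] 0.1049
0.096 29 [360.6 222. ] [ 0.5448 -0.0012  0.1   ] [ 0.5435 -0.002   0.1002] 0.1041
0.07721866132066495
disc circle [0.56355064 0.03778827] 0.07458846037391037
```

View pics/w1z.png

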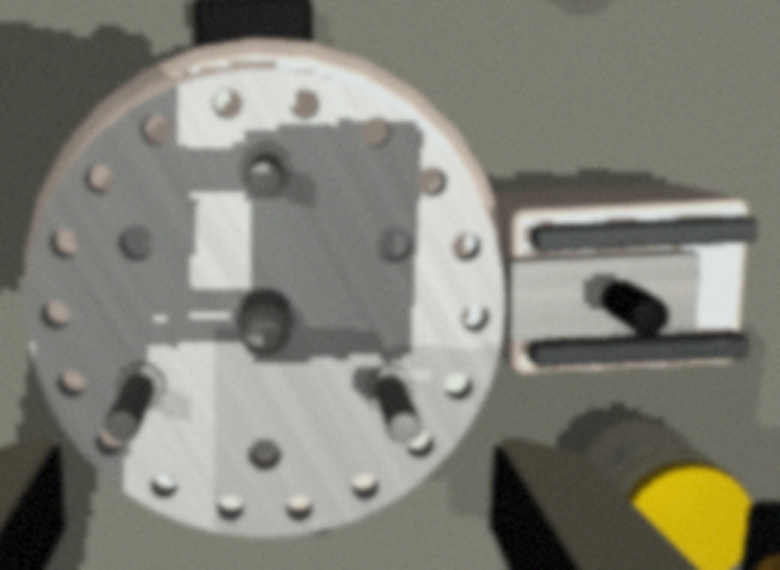

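Call:
arm_command(
  deltas=[
    {"translation":[0,-0.009,0.05],"roll":0,"jaw":0.634},
    {"translation":[0,-0.009,0.12],"roll":0,"jaw":0.634},
    {"translation":[0,-0.009,0.2],"roll":0,"jaw":0.634},
    {"translation":[0,-0.009,0.26],"roll":0,"jaw":0.634},
    {"translation":[0,-0.009,0.31],"roll":0,"jaw":0.634},
    {"translation":[0,-0.009,0.332],"roll":0,"jaw":0.634},
    {"translation":[0,-0.009,0.332],"roll":0,"jaw":0.634},
  ],
)

```text
clock: 2.4
tool_pos: [0.5596, 0.0337, 0.1008]
eef_rot: [1.0, 0.008, -0.003, -0.0]
contact_force: [-1.0, -0.3, 0.4]
width: 0.0757
```

```bash
cat >> h.py <<'E'
def look(tag,view=True):
    o,M=st()
    i=viewer.camera_info("scene");p,d=viewer.capture("scene");C=cloud(i,d)
    z=C[...,2];r=np.hypot(C[...,0]-.5625,C[...,1]-.0365)
    m=(d>0)&(r<.066)&(r>.0)&(z>.055)&(z<.082)
    print("disc z median",np.median(z[m]).round(4),"n",m.sum())
    q=C[m];A=np.c_[q[:,:2]-[.5625,.0365],np.ones(len(q))];print("plane",np.linalg.lstsq(A,q[:,2],rcond=None)[0].round(4))
    if view: cv2.imwrite(f"pics/{tag}.png",cv2.resize(p[125:285,200:420],None,fx=3,fy=3,interpolation=cv2.INTER_CUBIC))
E
python3 -c "
from h import *
look('s1')"
```

```text
t 2.4 pos [0.5596 0.0337 0.1008] alpha 0.91 q6 1.42 F [-1.  -0.3  0.4] M [ 0.06  0.01 -0.05] w 0.0757
disc z median 0.0769 n 2054
plane [ 0.0041 -0.0016  0.0767]
```

View pics/s1.png

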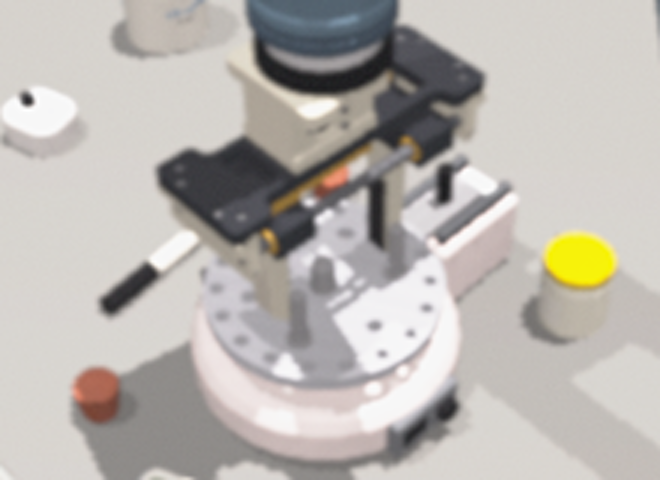

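The scene view shows the fingers straddling the spindle, with posts clear on both sides. I'll correct the lateral offset and take up the free angle counter-clockwise.

Call:
arm_command(
  deltas=[
    {"translation":[0.006,-0.006,0],"roll":-0.1,"jaw":0.634},
    {"translation":[0.006,-0.006,0],"roll":-0.2,"jaw":0.634},
    {"translation":[0.006,-0.006,0],"roll":-0.3,"jaw":0.634},
    {"translation":[0.006,-0.006,0],"roll":-0.4,"jaw":0.634},
    {"translation":[0.006,-0.006,0],"roll":-0.4,"jaw":0.634},
  ],
)

```text
clock: 2.87
tool_pos: [0.5653, 0.0371, 0.105]
eef_rot: [0.993, 0.114, 0.002, 0.001]
contact_force: [-0.1, -0.3, 0.4]
width: 0.0759
```

```bash
python3 -c "
from h import *
look('s2')"
```

```text
t 2.87 pos [0.5653 0.0371 0.105 ] alpha 13.11 q6 1.21 F [-0.1 -0.3  0.4] M [ 0.01 -0.04 -0.04] w 0.0759
disc z median 0.0769 n 2013
plane [ 0.0022 -0.0014  0.0767]
```

Call:
arm_command(
  deltas=[
    {"translation":[0,0,0.003],"roll":-0.033,"jaw":0.634},
    {"translation":[0,0,0.005],"roll":-0.067,"jaw":0.634},
    {"translation":[0,0,0.005],"roll":-0.1,"jaw":0.634},
    {"translation":[0,0,0.005],"roll":-0.133,"jaw":0.634},
    {"translation":[0,0,0.005],"roll":-0.167,"jaw":0.634},
    {"translation":[0,0,0.005],"roll":-0.2,"jaw":0.634},
  ],
)

```text
clock: 3.42
tool_pos: [0.5647, 0.038, 0.1011]
eef_rot: [0.986, 0.166, 0.001, 0.0]
contact_force: [1.7, 2.1, 1.0]
width: 0.0758
```

```bash
python3 -c "
from h import *
look('s3')"
```

```text
t 3.42 pos [0.5647 0.038  0.1011] alpha 19.12 q6 1.11 F [1.7 2.1 1. ] M [ 0.19 -0.37 -0.11] w 0.0758
disc z median 0.0768 n 1893
plane [ 0.0029 -0.0014  0.0767]
```

View pics/s3.png

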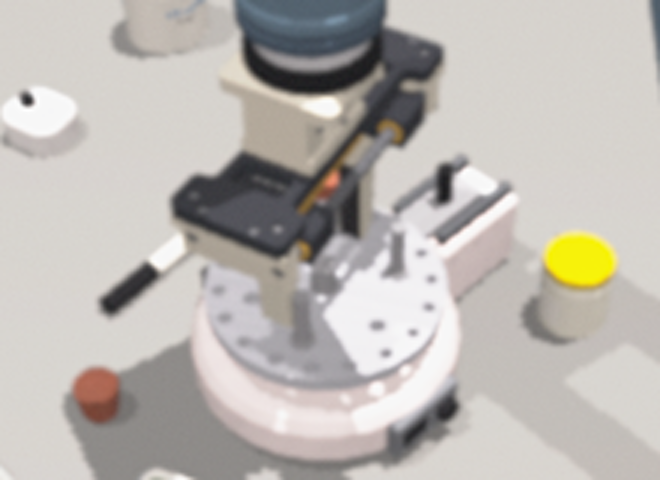

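The left finger has reached the near-left post at about 2.7 N. I'll keep pushing in small steps.

Call:
arm_command(
  deltas=[
    {"translation":[0,0,0],"roll":-0.033,"jaw":0.634},
    {"translation":[0,0,0],"roll":-0.067,"jaw":0.634},
    {"translation":[0,0,0],"roll":-0.1,"jaw":0.634},
    {"translation":[0,0,0],"roll":-0.133,"jaw":0.634},
    {"translation":[0,0,0],"roll":-0.167,"jaw":0.634},
    {"translation":[0,0,0],"roll":-0.2,"jaw":0.634},
  ],
)

```text
clock: 3.97
tool_pos: [0.5644, 0.0379, 0.101]
eef_rot: [0.976, 0.218, 0.0, 0.0]
contact_force: [2.7, 1.2, 1.0]
width: 0.0756
```

```bash
python3 -c "
from h import *
look('s4')"
```

```text
t 3.97 pos [0.5644 0.0379 0.101 ] alpha 25.13 q6 1.0 F [2.7 1.2 1. ] M [ 0.31 -0.54 -0.17] w 0.0756
disc z median 0.0768 n 1839
plane [ 0.0042 -0.0044  0.0767]
```

Call:
arm_command(
  deltas=[
    {"translation":[0,0,0],"roll":-0.033,"jaw":0.634},
    {"translation":[0,0,0],"roll":-0.067,"jaw":0.634},
    {"translation":[0,0,0],"roll":-0.1,"jaw":0.634},
    {"translation":[0,0,0],"roll":-0.133,"jaw":0.634},
    {"translation":[0,0,0],"roll":-0.167,"jaw":0.634},
    {"translation":[0,0,0],"roll":-0.2,"jaw":0.634},
  ],
)

```text
clock: 4.52
tool_pos: [0.5642, 0.0381, 0.101]
eef_rot: [0.963, 0.268, 0.0, -0.0]
contact_force: [3.3, 2.7, 2.5]
width: 0.0759
```

```bash
python3 -c "
from h import *
look('s5')"
```

```text
t 4.52 pos [0.5642 0.0381 0.101 ] alpha 31.13 q6 0.9 F [3.3 2.7 2.5] M [ 0.56 -0.57 -0.22] w 0.0759
disc z median 0.0768 n 1793
plane [ 0.0036 -0.0032  0.0766]
```

View pics/s5.png

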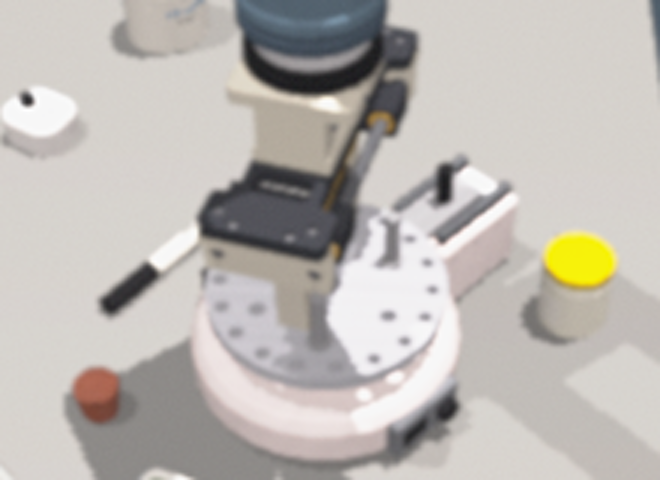

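The disc is turning: the holes have moved round and the force is about 4–5 N. Continuing.

Call:
arm_command(
  deltas=[
    {"translation":[0,0,0],"roll":-0.033,"jaw":0.634},
    {"translation":[0,0,0],"roll":-0.067,"jaw":0.634},
    {"translation":[0,0,0],"roll":-0.1,"jaw":0.634},
    {"translation":[0,0,0],"roll":-0.133,"jaw":0.634},
    {"translation":[0,0,0],"roll":-0.167,"jaw":0.634},
    {"translation":[0,0,0],"roll":-0.2,"jaw":0.634},
  ],
)

```text
clock: 5.07
tool_pos: [0.5641, 0.0382, 0.1009]
eef_rot: [0.948, 0.318, 0.0, -0.0]
contact_force: [2.8, 4.2, 3.9]
width: 0.0757
```

```bash
python3 -c "
from h import *
look('s6')"
```

```text
t 5.07 pos [0.5641 0.0382 0.1009] alpha 37.13 q6 0.79 F [2.8 4.2 3.9] M [ 0.73 -0.54 -0.17] w 0.0757
disc z median 0.0767 n 1695
plane [ 0.0106 -0.0052  0.0767]
```

Call:
arm_command(
  deltas=[
    {"translation":[0,0,0],"roll":-0.033,"jaw":0.634},
    {"translation":[0,0,0],"roll":-0.067,"jaw":0.634},
    {"translation":[0,0,0],"roll":-0.1,"jaw":0.634},
    {"translation":[0,0,0],"roll":-0.133,"jaw":0.634},
    {"translation":[0,0,0],"roll":-0.167,"jaw":0.634},
    {"translation":[0,0,0],"roll":-0.2,"jaw":0.634},
  ],
)

```text
clock: 5.62
tool_pos: [0.5638, 0.0383, 0.1008]
eef_rot: [0.93, 0.367, -0.0, -0.0]
contact_force: [3.2, 3.7, 4.0]
width: 0.0758
```

```bash
python3 -c "
from h import *
look('s7')"
```

```text
t 5.62 pos [0.5638 0.0383 0.1008] alpha 43.11 q6 0.69 F [3.2 3.7 4. ] M [ 0.78 -0.41 -0.24] w 0.0758
disc z median 0.0768 n 1616
plane [ 0.0102 -0.0041  0.0767]
```

View pics/s7.png

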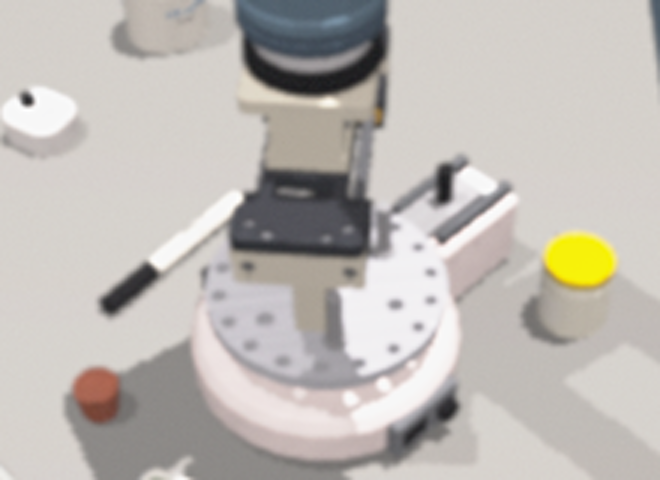

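Turning smoothly, still up on the studs.

Call:
arm_command(
  deltas=[
    {"translation":[0,0,0],"roll":-0.033,"jaw":0.634},
    {"translation":[0,0,0],"roll":-0.067,"jaw":0.634},
    {"translation":[0,0,0],"roll":-0.1,"jaw":0.634},
    {"translation":[0,0,0],"roll":-0.133,"jaw":0.634},
    {"translation":[0,0,0],"roll":-0.167,"jaw":0.634},
    {"translation":[0,0,0],"roll":-0.2,"jaw":0.634},
  ],
)

```text
clock: 6.17
tool_pos: [0.5637, 0.0383, 0.1007]
eef_rot: [0.91, 0.416, -0.0, -0.0]
contact_force: [2.7, 4.5, 2.5]
width: 0.0763
```

```bash
python3 -c "
from h import *
look('s8')"
```

```text
t 6.17 pos [0.5637 0.0383 0.1007] alpha 49.11 q6 0.58 F [2.7 4.5 2.5] M [ 0.86 -0.34 -0.24] w 0.0763
disc z median 0.0768 n 1618
plane [ 0.0085 -0.0024  0.0767]
```

Call:
arm_command(
  deltas=[
    {"translation":[0,0,0],"roll":-0.033,"jaw":0.634},
    {"translation":[0,0,0],"roll":-0.067,"jaw":0.634},
    {"translation":[0,0,0],"roll":-0.1,"jaw":0.634},
    {"translation":[0,0,0],"roll":-0.133,"jaw":0.634},
    {"translation":[0,0,0],"roll":-0.167,"jaw":0.634},
    {"translation":[0,0,0],"roll":-0.2,"jaw":0.634},
  ],
)

```text
clock: 6.72
tool_pos: [0.5636, 0.0383, 0.1007]
eef_rot: [0.887, 0.463, -0.0, -0.001]
contact_force: [1.8, 5.0, 4.3]
width: 0.0759
```

```bash
python3 -c "
from h import *
look('s9')"
```

```text
t 6.72 pos [0.5636 0.0383 0.1007] alpha 55.1 q6 0.48 F [1.8 5.  4.3] M [ 0.89 -0.24 -0.19] w 0.0759
disc z median 0.0768 n 1549
plane [ 0.0117 -0.0006  0.0767]
```

Call:
arm_command(
  deltas=[
    {"translation":[0,0,0],"roll":-0.033,"jaw":0.634},
    {"translation":[0,0,0],"roll":-0.067,"jaw":0.634},
    {"translation":[0,0,0],"roll":-0.1,"jaw":0.634},
    {"translation":[0,0,0],"roll":-0.133,"jaw":0.634},
    {"translation":[0,0,0],"roll":-0.167,"jaw":0.634},
    {"translation":[0,0,0],"roll":-0.2,"jaw":0.634},
  ],
)

```text
clock: 7.27
tool_pos: [0.5638, 0.0379, 0.1007]
eef_rot: [0.861, 0.509, -0.0, -0.0]
contact_force: [1.7, 5.5, 3.2]
width: 0.0758
```

```bash
python3 -c "
from h import *
look('s10')"
```

```text
t 7.27 pos [0.5638 0.0379 0.1007] alpha 61.13 q6 0.37 F [1.7 5.5 3.2] M [ 0.69 -0.08 -0.18] w 0.0758
disc z median 0.0768 n 1582
plane [0.008  0.0008 0.0766]
```

View pics/s10.png

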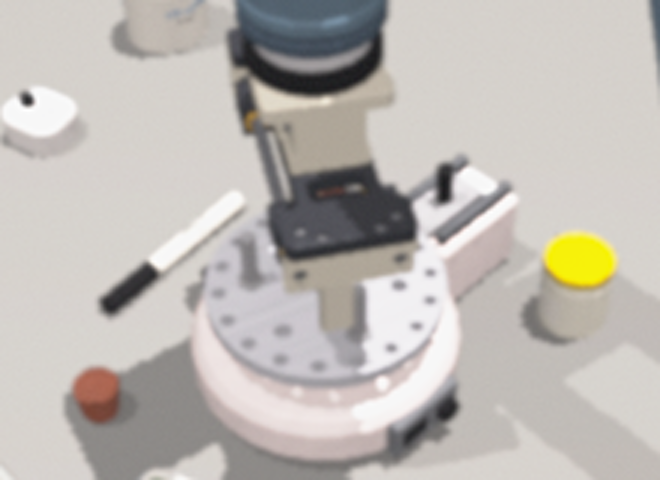

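Still raised, having turned about 45°. Continuing.

Call:
arm_command(
  deltas=[
    {"translation":[0,0,0],"roll":-0.033,"jaw":0.634},
    {"translation":[0,0,0],"roll":-0.067,"jaw":0.634},
    {"translation":[0,0,0],"roll":-0.1,"jaw":0.634},
    {"translation":[0,0,0],"roll":-0.133,"jaw":0.634},
    {"translation":[0,0,0],"roll":-0.167,"jaw":0.634},
    {"translation":[0,0,0],"roll":-0.2,"jaw":0.634},
  ],
)

```text
clock: 7.82
tool_pos: [0.5638, 0.038, 0.1007]
eef_rot: [0.833, 0.553, -0.0, -0.0]
contact_force: [-0.0, 3.5, 1.7]
width: 0.0759
```

```bash
python3 -c "
from h import *
look('s11')"
```

```text
t 7.82 pos [0.5638 0.038  0.1007] alpha 67.13 q6 0.27 F [-0.   3.5  1.7] M [ 0.77  0.09 -0.22] w 0.0759
disc z median 0.0768 n 1652
plane [0.0078 0.0019 0.0766]
```

Call:
arm_command(
  deltas=[
    {"translation":[0,0,0],"roll":-0.033,"jaw":0.634},
    {"translation":[0,0,0],"roll":-0.067,"jaw":0.634},
    {"translation":[0,0,0],"roll":-0.1,"jaw":0.634},
    {"translation":[0,0,0],"roll":-0.133,"jaw":0.634},
    {"translation":[0,0,0],"roll":-0.167,"jaw":0.634},
    {"translation":[0,0,0],"roll":-0.2,"jaw":0.634},
  ],
)

```text
clock: 8.37
tool_pos: [0.5639, 0.0379, 0.1008]
eef_rot: [0.803, 0.596, -0.0, -0.0]
contact_force: [-0.9, 3.7, 1.9]
width: 0.0759
```

```bash
python3 -c "
from h import *
look('s12')"
```

```text
t 8.37 pos [0.5639 0.0379 0.1008] alpha 73.14 q6 0.16 F [-0.9  3.7  1.9] M [ 0.67  0.23 -0.17] w 0.0759
disc z median 0.0768 n 1760
plane [0.0045 0.0029 0.0766]
```

Call:
arm_command(
  deltas=[
    {"translation":[0,0,0],"roll":-0.033,"jaw":0.634},
    {"translation":[0,0,0],"roll":-0.067,"jaw":0.634},
    {"translation":[0,0,0],"roll":-0.1,"jaw":0.634},
    {"translation":[0,0,0],"roll":-0.133,"jaw":0.634},
    {"translation":[0,0,0],"roll":-0.167,"jaw":0.634},
    {"translation":[0,0,0],"roll":-0.2,"jaw":0.634},
  ],
)

```text
clock: 8.92
tool_pos: [0.5643, 0.0375, 0.1007]
eef_rot: [0.771, 0.637, -0.0, 0.0]
contact_force: [0.3, 2.2, -0.2]
width: 0.0759
```

```bash
python3 -c "
from h import *
look('s13')"
```

```text
t 8.92 pos [0.5643 0.0375 0.1007] alpha 79.15 q6 0.06 F [ 0.3  2.2 -0.2] M [ 0.16 -0.05 -0.06] w 0.0759
disc z median 0.0767 n 1798
plane [0.0058 0.0141 0.0763]
```

View pics/s13.png

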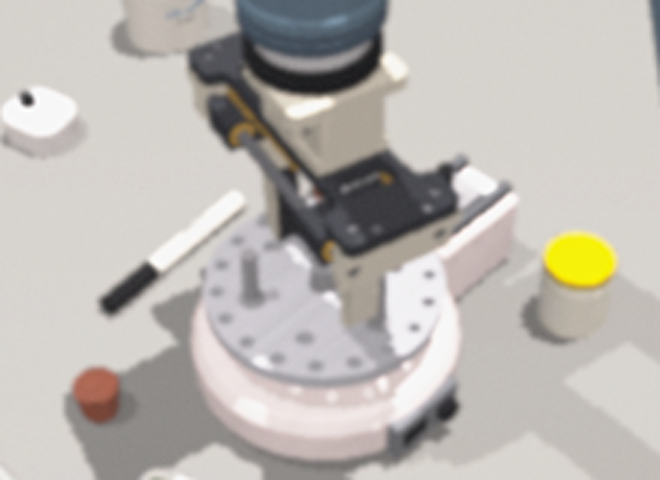

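Now the force has dropped and the disc tilts slightly (0.014 along y), so it may be close to catching. I'll take smaller steps.

Call:
arm_command(
  deltas=[
    {"translation":[0,0,0],"roll":-0.02,"jaw":0.634},
    {"translation":[0,0,0],"roll":-0.04,"jaw":0.634},
    {"translation":[0,0,0],"roll":-0.06,"jaw":0.634},
  ],
)

```text
clock: 9.22
tool_pos: [0.5644, 0.0377, 0.1009]
eef_rot: [0.761, 0.649, 0.0, 0.0]
contact_force: [-0.0, -0.3, 0.1]
width: 0.0763
```

```bash
python3 -c "
from h import *
look('s14')"
```

```text
t 9.22 pos [0.5644 0.0377 0.1009] alpha 80.89 q6 0.03 F [-0.  -0.3  0.1] M [-0.04 -0.1   0.01] w 0.0763
disc z median 0.0764 n 1825
plane [0.0161 0.0334 0.0757]
```

```bash
python3 -c "
from h import *
look('s15')"
```

```text
t 9.27 pos [0.5644 0.0376 0.1009] alpha 80.93 q6 0.03 F [ 0.4 -0.1  0.5] M [-0.07 -0.06 -0.04] w 0.0761
disc z median 0.0755 n 1766
plane [0.0386 0.1273 0.0731]
```

View pics/s15.png

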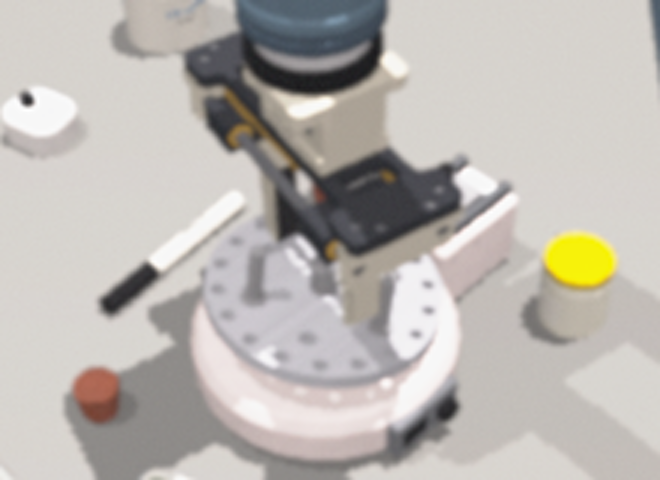

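It's dropping now, with the tilt still growing. I'll hold still for two rows.

Call:
arm_command(
  deltas=[
    {"translation":[0,0,0],"roll":0,"jaw":0.634},
    {"translation":[0,0,0],"roll":0,"jaw":0.634},
  ],
)

```text
clock: 9.48
tool_pos: [0.5643, 0.0377, 0.101]
eef_rot: [0.761, 0.648, 0.0, 0.0]
contact_force: [-0.6, 0.0, 0.1]
width: 0.0761
```

```bash
python3 -c "
from h import *
look('s16')"
```

```text
t 9.48 pos [0.5643 0.0377 0.101 ] alpha 80.83 q6 0.03 F [-0.6  0.   0.1] M [-0.05 -0.07  0.  ] w 0.0761
disc z median 0.0631 n 2061
plane [0.002  0.0007 0.0635]
```

View pics/s16.png

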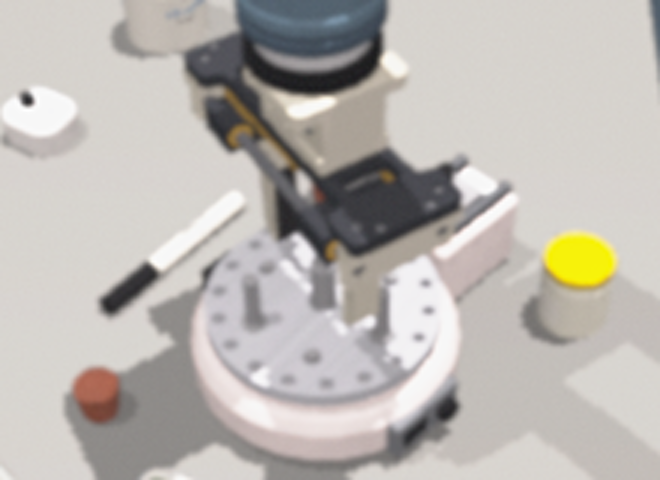

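The disc reads 63.3 mm and flat (the home height is 63 mm), so it has dropped, with contact force near 0. I'll back off a touch and lift straight out. I'll also check the keeper's rail height from the earlier depth image.

Call:
arm_command(
  deltas=[
    {"translation":[0,0,0],"roll":0.05,"jaw":0.634},
    {"translation":[0,0,-0.03],"roll":0.05,"jaw":0.634},
    {"translation":[0,0,-0.1],"roll":0.05,"jaw":0.634},
    {"translation":[0,0,-0.18],"roll":0.05,"jaw":0.634},
    {"translation":[0,0,-0.25],"roll":0.05,"jaw":0.634},
    {"translation":[0,0,-0.25],"roll":0.05,"jaw":0.634},
  ],
)

```text
clock: 10.03
tool_pos: [0.5674, 0.0375, 0.2072]
eef_rot: [0.77, 0.638, 0.004, 0.004]
contact_force: [0.7, -0.2, 0.7]
width: 0.076
```

```bash
python3 - <<'E'
from h import *
f=np.load("w1.npz");p,d=f["p"],f["d"];i={k:f[k] for k in["fx","fy","cx","cy","R","t"]}
C=cloud(i,d)
for u,v in [(415,190),(425,205),(410,168),(450,168),(470,168),(450,206),(465,206),(465,190),(470,195),(475,185)]: print(u,v,C[v,u].round(4))
look('s17')
i=viewer.camera_info("wrist");p,d=viewer.capture("wrist");cv2.imwrite("pics/w2.png",p);np.savez("w2.npz",p=p,d=d,**i)
i=viewer.camera_info("top");p,d=viewer.capture("top");cv2.imwrite("pics/t2.png",cv2.resize(p[140:270,225:420],None,fx=4,fy=4));np.savez("t2.npz",p=p,d=d,**i)
C=cloud(i,d);z=C[...,2]
m=(z>.09)&(z<.106)&(np.hypot(C[...,0]-.5705,C[...,1]+.074)<.02)
print("peg top cam",C[m].mean(0),m.sum())
E
```

```text
415 190 [ 0.5688 -0.0556  0.0703]
425 205 [ 0.5542 -0.0666  0.0705]
410 168 [ 0.5899 -0.0488  0.0709]
450 168 [ 0.5907 -0.0864  0.0711]
470 168 [ 0.5912 -0.105   0.0717]
450 206 [ 0.5538 -0.0908  0.0709]
465 206 [ 0.554  -0.1056  0.0704]
465 190 [ 0.5682 -0.1071  0.0624]
470 195 [ 0.5629 -0.1133  0.0609]
475 185 [ 0.5731 -0.1169  0.0611]
t 10.03 pos [0.5674 0.0375 0.2072] alpha 79.34 q6 0.06 F [ 0.7 -0.2  0.7] M [-0.01 -0.09 -0.05] w 0.076
disc z median 0.0631 n 2663
plane [0.003  0.0022 0.0635]
peg top cam [nan nan nan] 0<stdin>:10: RuntimeWarning: Mean of empty slice.
  ret = um.true_divide(
```

View pics/w2.png

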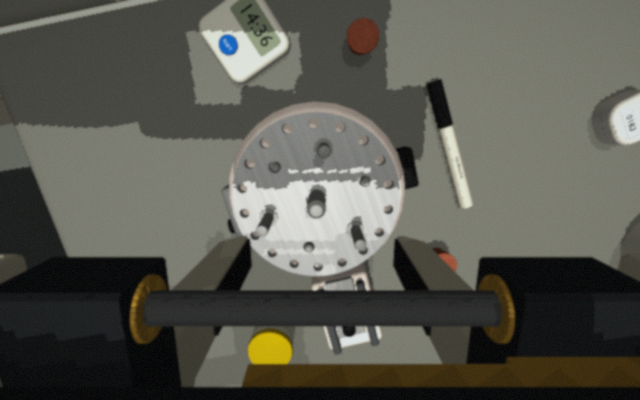

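The carousel lies flat, and the tongue end is at its rim with a rail height of 71 mm, so fingertips at about 80 mm clear everything but the peg. I'll move beyond the peg with the jaws shut and tool x aligned with the slide direction.

Call:
arm_command(
  deltas=[
    {"translation":[-0.342,0.077,0],"roll":-0.487,"jaw":-1},
    {"translation":[-0.342,0.077,0],"roll":-0.487,"jaw":-1},
    {"translation":[-0.342,0.077,0],"roll":-0.487,"jaw":-1},
    {"translation":[-0.342,0.077,0],"roll":-0.487,"jaw":-1},
    {"translation":[-0.342,0.077,0],"roll":-0.487,"jaw":-1},
    {"translation":[-0.342,0.077,0],"roll":-0.487,"jaw":-1},
    {"translation":[-0.342,0.077,0],"roll":-0.487,"jaw":-1},
    {"translation":[-0.342,0.077,0],"roll":-0.487,"jaw":-1},
  ],
)

```text
clock: 10.85
tool_pos: [0.5686, -0.1007, 0.2]
eef_rot: [0.682, 0.731, -0.0, -0.001]
contact_force: [-0.7, 0.2, -0.5]
width: 0.0272
```

```bash
python3 - <<'E'
from h import *
to(.5725,-.1027,.097)
i=viewer.camera_info("wrist");p,d=viewer.capture("wrist");cv2.imwrite("pics/w3.png",p)
C=cloud(i,d);z=C[...,2]
m=(z>.092)&(z<.106)&(np.hypot(C[...,0]-.5705,C[...,1]+.074)<.025)
print("peg",C[m].mean(0),m.sum(), ((C[m].max(0)+C[m].min(0))/2)if m.any() else 0)
E
```

```text
t 10.85 pos [ 0.5686 -0.1007  0.2   ] alpha 94.01 q6 -0.44 F [-0.7  0.2 -0.5] M [-0.05 -0.08  0.03] w 0.0272
delta units [-0.0059  0.0098  0.2575]
peg [ 0.57037686 -0.07369895  0.1005933 ] 206 [ 0.57045593 -0.07413024  0.09785565]
```

View pics/w3.png

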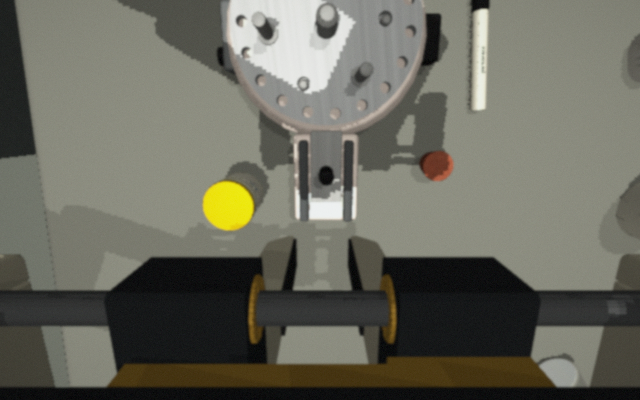

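The wrist view shows the peg at (326,175), i.e. (0.5704, -0.074), in line with the jaws. The tongue end sits at the rim around (326,130). Descending while the jaws finish shutting.

Call:
arm_command(
  deltas=[
    {"translation":[-0.006,0.009,0.02],"roll":0,"jaw":-1},
    {"translation":[-0.006,0.009,0.06],"roll":0,"jaw":-1},
    {"translation":[-0.006,0.009,0.11],"roll":0,"jaw":-1},
    {"translation":[-0.006,0.009,0.17],"roll":0,"jaw":-1},
    {"translation":[-0.006,0.009,0.22],"roll":0,"jaw":-1},
    {"translation":[-0.006,0.009,0.25],"roll":0,"jaw":-1},
    {"translation":[-0.006,0.009,0.257],"roll":0,"jaw":-1},
    {"translation":[-0.006,0.009,0.257],"roll":0,"jaw":-1},
  ],
)

```text
clock: 11.57
tool_pos: [0.5723, -0.1034, 0.0968]
eef_rot: [0.682, 0.731, -0.0, -0.001]
contact_force: [-0.2, 0.1, 0.4]
width: 0.0004
```

```bash
python3 - <<'E'
from h import *
to(.5725,-.1027,.097)
E
```

```text
t 11.57 pos [ 0.5723 -0.1034  0.0968] alpha 94.0 q6 -0.44 F [-0.2  0.1  0.4] M [-0.04 -0.07 -0.01] w 0.0004
delta units [ 0.0018  0.0007 -0.0006]
```

Call:
arm_command(
  deltas=[
    {"translation":[0.01,0,0],"roll":0,"jaw":-1},
    {"translation":[0.02,0,0],"roll":0,"jaw":-1},
    {"translation":[0.03,0,0],"roll":0,"jaw":-1},
    {"translation":[0.036,0,0],"roll":0,"jaw":-1},
    {"translation":[0.042,0,0],"roll":0,"jaw":-1},
    {"translation":[0.048,0,0],"roll":0,"jaw":-1},
    {"translation":[0.053,0,0],"roll":0,"jaw":-1},
  ],
)

```text
clock: 12.15
tool_pos: [0.5718, -0.0833, 0.0986]
eef_rot: [0.682, 0.731, 0.0, 0.001]
contact_force: [0.7, -2.5, 1.7]
width: 0.0006
```

```bash
python3 - <<'E'
from h import *
to(.5703,-.0703,.097)
E
```

```text
t 12.15 pos [ 0.5718 -0.0833  0.0986] alpha 93.94 q6 -0.41 F [ 0.7 -2.5  1.7] M [-0.31 -0.24 -0.  ] w 0.0006
delta units [ 0.0327 -0.0015  0.004 ]
```

Contact at 2.5 N, which is the keeper's friction. I'll advance slowly until the force rises at the end stop.

Call:
arm_command(
  deltas=[
    {"translation":[0.005,0,0.002],"roll":0,"jaw":-1},
    {"translation":[0.01,0,0.003],"roll":0,"jaw":-1},
    {"translation":[0.015,0,0.003],"roll":0,"jaw":-1},
    {"translation":[0.02,0,0.003],"roll":0,"jaw":-1},
    {"translation":[0.024,0,0.003],"roll":0,"jaw":-1},
    {"translation":[0.027,0,0.003],"roll":0,"jaw":-1},
  ],
)

```text
clock: 12.65
tool_pos: [0.5706, -0.0722, 0.0968]
eef_rot: [0.682, 0.731, -0.0, -0.0]
contact_force: [0.2, -2.0, 1.5]
width: 0.0009
```

```bash
python3 - <<'E'
from h import *
to(.5703,-.0703,.097)
E
```

```text
t 12.65 pos [ 0.5706 -0.0722  0.0968] alpha 93.94 q6 -0.39 F [ 0.2 -2.   1.5] M [-0.32 -0.18 -0.05] w 0.0009
delta units [ 0.0048 -0.0004 -0.0005]
```

Call:
arm_command(
  deltas=[
    {"translation":[0.0025,0,0],"roll":0,"jaw":-1},
    {"translation":[0.005,0,0],"roll":0,"jaw":-1},
    {"translation":[0.0075,0,0],"roll":0,"jaw":-1},
  ],
)

```text
clock: 12.9
tool_pos: [0.5706, -0.0711, 0.097]
eef_rot: [0.682, 0.731, -0.001, 0.001]
contact_force: [-0.3, -10.9, -0.7]
width: 0.0005
```

```bash
python3 - <<'E'
from h import *
st()
E
```

```text
t 12.9 pos [ 0.5706 -0.0711  0.097 ] alpha 93.97 q6 -0.38 F [ -0.3 -10.9  -0.7] M [-1.72 -0.02  0.06] w 0.0005
```

The force has climbed to 10.9 N with little motion, at the distance expected for the end stop. I'll back off, lift and check.

Call:
arm_command(
  deltas=[
    {"translation":[-0.02,0,0],"roll":0,"jaw":-1},
    {"translation":[-0.05,0,0],"roll":0,"jaw":-1},
    {"translation":[-0.08,0,-0.05],"roll":0,"jaw":-1},
    {"translation":[-0.1,0,-0.13],"roll":0,"jaw":-1},
    {"translation":[-0.12,0,-0.22],"roll":0,"jaw":-1},
    {"translation":[-0.15,0,-0.3],"roll":0,"jaw":-1},
    {"translation":[-0.15,0,-0.3],"roll":0,"jaw":-1},
  ],
)

```text
clock: 13.48
tool_pos: [0.5779, -0.1329, 0.224]
eef_rot: [0.683, 0.73, 0.002, 0.006]
contact_force: [0.4, -0.9, 0.5]
width: 0.0004
```

```bash
python3 - <<'E'
from h import *
look("s20")
i=viewer.camera_info("wrist");p,d=viewer.capture("wrist");cv2.imwrite("pics/w4.png",p)
C=cloud(i,d);z=C[...,2]
m=(z>.092)&(z<.106)&(np.hypot(C[...,0]-.57,C[...,1]+.060)<.03)
q=C[m];print("peg",q.mean(0),m.sum())
E
```

```text
t 13.48 pos [ 0.5779 -0.1329  0.224 ] alpha 93.85 q6 -0.48 F [ 0.4 -0.9  0.5] M [-0.07 -0.11 -0.05] w 0.0004
disc z median 0.0631 n 2707
plane [ 0.0051 -0.0068  0.0637]
peg [ 0.56935606 -0.05632557  0.10110987] 182
```

View pics/w4.png

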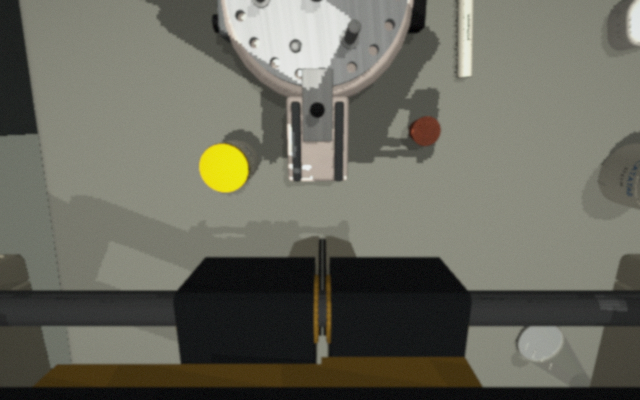

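View pics/s20.png

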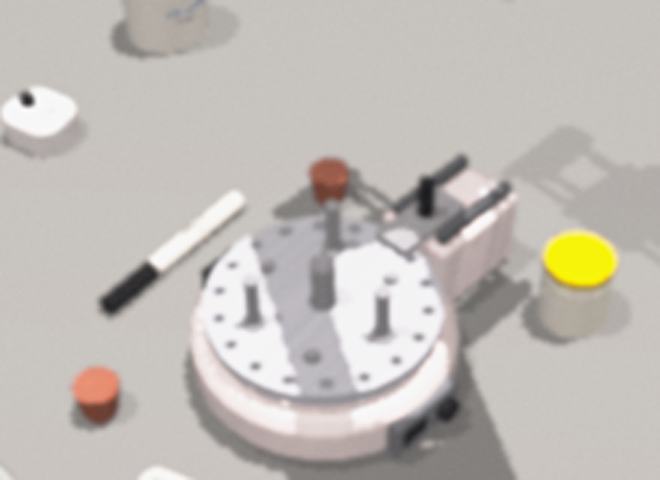

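The views show the tongue lying over the rim, near (400,240) in the scene crop. The peg is 93.5 mm from the axis, against 94 mm expected fully in. The disc is flat at 63 mm and the bystanders are unmoved.

```bash
python3 -c "
from h import *
print(env.hand_in()); st()"
```

```text
the job is handed in; nothing more can be done
None
the job is handed in; nothing more can be done
```

The carousel is home and the keeper is fully in over its rim; I handed the job in at about 13.5 s of the 45 s allowed.

**Carousel:** I straddled the spindle with open jaws and rolled the gripper counter-clockwise, so one finger pushed a post round. The disc had turned about 65° when it dropped, and I stopped there and lifted clear. Measured contact force between push steps stayed at about 7 N or less. The last depth check put its top face at 63.1–63.7 mm (63 mm expected) and within about 0.5° of level.

**Keeper:** I pushed the peg with the jaws shut until it met the end stop, where the force reached 10.9 N. The peg now stands about 93.5 mm from the axis (94 mm expected), and the scene view shows the tongue lying over the rim.

**Surroundings:** The stoppers, marker and pot look unmoved in the last pictures. The timer was mostly outside those last views; nothing went near it. At the last reading the arm was clear, with about 1 N or less on the tool.

Two things did not go perfectly:
- The arm's position wandered 3–4 mm while it settled after moves, so I corrected for that along the way.
- One top-camera check of the peg gave no reading. The wrist camera gave its position instead.

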